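Zero the dial of a focusing stage at its lower stop

TASK

Zero the focusing stage: turn its black bar knob clockwise (seen from above) until the stage is fully down and the drive comes up against its internal stop, which nothing marks, so feel for it. Then, leaving the drive at the stop, turn the steel bezel of the dial, either way round, until its red zero mark stands under the black pointer. Do not disturb the bottle, dish or cell counter beside the unit.

Things in the scene. Friction and masses are not known exactly. Their poses are not given: they have to be found in the camera images.
- unit: Focusing stage unit, a white box 220 (x) by 270 (y) mm, flat top 50 mm above the bench, fixed at a varying place and yaw. Origin: centre of its underside; x points from the knob-and-dial edge to the stage, z up. Knob axis at (-45, 70) mm, dial axis at (-45, -70) mm; the stage plate lies over the +x half.
- knob_grip (a point): Drive knob: black bar 44 long, 14 thick, 62 to 98 mm above the bench, on a 44 mm disc (top at 62 mm). The point is on its vertical axis at 85 mm, a good TCP height to grip the bar across; x along the bar, y across; turns with the knob. White line on top: the -x half. The stop lies 1.1 to 2.8 rad clockwise of the start, different each time; friction 0.08 N m; it stays where left.
- stage_top (a point): Centre of the top face of the stage plate (dark steel, 80 by 170 by 8 mm, carrying a glass slide), 66 to 72 mm above the bench. Clockwise turning of the knob lowers it by 2 mm per radian and turns the dial's pointer clockwise by the knob's own angle.
- dial_centre (a point): On the dial's vertical axis, 70 mm above the bench, fixed to the unit. The bezel is a steel ring of 60 mm outside diameter from 52 to 76 mm above the bench; the white face inside turns with it. Grip it across its diameter from above, any yaw, TCP at 74 mm. It turns without limit both ways, friction 0.05 N m, and stays where left.
- zero_mark (a point): The red zero mark on the dial's face (with a red patch on the bezel rim outside it), 22 mm from the dial's axis, 70 mm above the bench; turns with the bezel.
- pointer_tip (a point): Point on the black pointer 22 mm from the dial's axis, 70 mm above the bench, at the pointer's tip. The short thick tail is on the other side of the axis. The pointer follows the drive knob, not the bezel; its angle against the knob differs each time.
- bottle: Bystander: closed amber bottle, 52 mm diameter, 110 mm high, blue cap; origin at the centre of its underside.
- dish: Bystander: whitish translucent culture dish with its lid on, 63 mm diameter, 16 mm high; origin at the centre of its underside.
- counter: Bystander: grey cell counter with white keys, 60 by 100 mm, 40 mm high; origin at the centre of its underside.

How it is judged:
On the way, in this order (a step that is already met when the one before it is completed fails the run):
1. the drive knob has been turned clockwise to its stop: the stage is fully down, within 0.25 mm (0.12 rad of the knob) (z of stage_top in the frame of unit below 0.06625 m), for 0.2 s.
2. with the drive still at its stop, the bezel's zero mark stands under the pointer tip, within 3 mm (z of stage_top in the frame of unit below 0.06625 m and distance between zero_mark and pointer_tip below 0.003 m), for 0.2 s.
At the end, for the whole second after the job is handed in: The drive rests at its stop (stage fully down, within 0.25 mm, which is 0.12 rad of the knob) and the red zero mark of the bezel stands within 3 mm (0.14 rad) of the pointer's tip; bottle, dish and counter are where they were (all of step 2); the robot touches nothing.
It fails at once if the bottle, the dish or the cell counter is moved by more than 15 mm (distance of any of bottle, dish, counter from where it was at the start of the episode above 0.015 m).
It also fails if it takes over 61 s, if anything falls off the work surface, if the arm or the gripper's body presses on something with over 40 N, if the wrist force passes 120 N, or if a joint passes its speed limit or range.

ROBOT

A 7-joint arm with a two-finger parallel gripper is mounted at the origin on the work surface. World frame = base frame: x ahead of the robot, y to its left, z up, the work surface at z = 0. Lengths are in m, angles in rad, forces in N, time in s.
With the tool pointing down it reaches from about 0.35 to 0.9 m from the base axis. Payload 8.1 kg.
Tool frame: the origin (TCP) lies between the finger pads, 19 mm behind the fingertips; this is the grasp point; z points along the fingers, y is the direction in which the jaws open and shut (so a half turn about z gives the same grasp; the last joint's range is limited). The gripper opens to 92 mm and grips with 3 to 60 N. Pads are 19 mm wide; open, the fingers measure 130 mm over their backs; the gripper's body (75 mm by 190 mm) begins 47 mm behind the grasp point.
Start: joints at [1.083, 0.434, 0.025, 1.573, -0.012, 1.134, -0.075], TCP at [0.235, -0.579, 0.246] pointing down, gripper open.
Joint ranges: [-2.62, 2.62], [-0.44, 2.09], [-1.27, 1.32], [0.08, 2.57], [-1.32, 4.46], [0.12, 2], [-2.74, 2.74]. Speed limits (rad/s): [2.22, 2.22, 3.01, 3.01, 3.14, 3.14, 3.14].

INTERFACE

Orientations are given as a rotation vector (axis times angle).
In Python, from cell import monitor, imaging, workorder, outline_of gives the robot as it stands.
- The arm moves only by the tool move_arm, never from a script. Its argument "series" is a list of rows, each a list of 6 numbers: the shift along the world's x, y, z in cm, then the turn, a rotation vector about the world's x, y, z in degrees. A call has 1 to 8 rows; each row shifts and turns the commanded pose from where the row before left it; what a row does not reach is not made up. A row lasts 1/10 s, in which the tool goes at most 50 mm and 8.59 degrees, less where a joint would pass 70% of its speed; a pose out of reach is approached as far as the arm can. A call with a gripper value outside its range is refused whole. "grip" is the opening, from 0 (shut) to 1 (fully open), set as the call begins (left out, the last holds). The fingers move at their own pace and stop on an object; "force" is the grip in N (left out, the last holds). Time passes only in rows, so rows that do not move let the fingers close. It gives the time, the measured TCP pose, the force and the opening at its end, in the units of the state.
- monitor.observe(): the state, without advancing time (a new reading comes with each control period).
- imaging.get_image(name): name is "scene" or "top"; returns a dict with "color" (420x560x3 uint8, red, green, blue), "fx", "fy", "cx", "cy" (pixels), "rvec" (rotation vector, rad) and "tvec" (3), from world to camera coordinates, as OpenCV has them. Camera axes: x right, y down, z forward; pixel columns grow to the right and rows downward; lengths in m; the calibration is good to about 2 mm. A picture is of the moment at which its call begins. There is no depth.
- workorder.sign_off(): hands the job in, once; it reports no verdict.
Trained networks look in the newest picture that a camera, given by its name, has taken for a name from the list of things; names that differ only in an ending like _2 or _b are one class to them, and where a whole thing is asked for, a point or a joint stands for the part that bears it (a point fixed in the world has none). Each returns a list of dicts, best first, with "p" (0 to 1); they miss things now and then, are a little off and sometimes report something else, mostly with a low value. They report only what shows in the picture. A call takes as long as a camera call.
- outline_of(camera, thing): "mask" (420x560 bool, what is visible of it) and "rect" ([left, top, width, height] in pixels, round what is visible of it).
The state is a dict: "clock": time; "joints": joint angles; "dq": joint speeds; "joint_efforts": joint torques, N m; "position": TCP position; "ee_rot": TCP orientation; "force": force on the tool from outside, world axes, zero at the start; "ft_torque": the same for the moment, N m; "width": opening from 0.0 (shut) to 1.0 (fully open).
Only numpy, scipy, OpenCV 4.12 (cv2) and the standard library are available. Lean on these libraries where they do the work, as an engineer would, in place of code of your own. Each camera call takes 0.05 s, during which the arm holds its last target. There are 200 camera calls.

## Working session

There is one attempt and no reset: what is moved stays moved. The work goes in short steps, Python scripts to look and compute and a tool call to move; the robot and the scene stay as the last step left them, time stands still between calls to the robot, and variables do not carry over. Pictures are saved under pics/ and viewed, about 8 in all and at most 12, crops included, and the job is handed in when it is done.

Besides the shell and the picture viewer there is one more tool, called as name(argument=value, ...) on one line, values as JSON. move_arm: Moves the arm, as the interface text tells. Its arguments: {"type":"object","properties":{"series":{"type":"array"},"grip":{"type":"number"},"force":{"type":"number"}},"required":["series"]}

```bash
mkdir -p pics
cat > h.py <<'E'
import numpy as np, cv2
from cell import monitor, imaging, workorder, outline_of
def P(im):
    R=cv2.Rodrigues(np.array(im["rvec"],float))[0]; t=np.array(im["tvec"],float).ravel()
    K=np.array([[im["fx"],0,im["cx"]],[0,im["fy"],im["cy"]],[0,0,1]])
    return K,R,t
def onz(im,uv,z):
    K,R,t=P(im); d=R.T@np.linalg.inv(K)@np.array([uv[0],uv[1],1.]); c=-R.T@t
    return c+d*(z-c[2])/d[2]
def proj(im,p):
    K,R,t=P(im); q=K@(R@np.array(p,float)+t); return q[:2]/q[2]
def save(im,name,crop=None,s=1):
    c=im["color"][:,:,::-1]
    if crop: l,t,w,h=crop; c=c[t:t+h,l:l+w]
    cv2.imwrite("pics/"+name,cv2.resize(c,None,fx=s,fy=s,interpolation=cv2.INTER_CUBIC))
E
python3 - <<'E'
from h import *
s=monitor.observe(); print(s)
for n in("scene","top"):
    im=imaging.get_image(n); save(im,n+"0.png"); K,R,t=P(im); print(n,-R.T@t,im["fx"])
    for th in("unit","knob_grip","dial_centre","zero_mark","pointer_tip","bottle","dish","counter","stage_top"):
        r=outline_of(n,th)
        for o in r[:2]:
            ys,xs=np.nonzero(o["mask"]); print(th,round(o["p"],2),o["rect"],xs.mean().round(1),ys.mean().round(1), onz(im,(xs.mean(),ys.mean()),.07).round(3))
E
```

```text
{'clock': 0.0, 'joints': array([ 1.08339286,  0.4351954 ,  0.02500495,  1.57415736, -0.0116228 ,
        1.13400546, -0.07511064]), 'dq': array([-1.19307876e-03,  2.57577223e-04,  6.59906064e-05, -5.92181725e-04,
        1.89338548e-04, -2.06988432e-03, -1.33309596e-03]), 'joint_efforts': array([ 1.68086585e-04, -6.67862177e+01,  9.85210799e-01, -3.14462829e+01,
       -6.02907641e-02,  4.28670540e-02,  1.10056244e-04]), 'position': array([ 0.23435286, -0.57884218,  0.24473916]), 'ee_rot': array([-3.08213018e+00, -6.00243038e-01,  6.98386889e-04]), 'force': array([-0.87773653, -0.61105461,  0.67370936]), 'ft_torque': array([ 0.00929285,  0.0051064 , -0.00813526]), 'width': 1.0023536266354869}
scene [ 1.20320001 -0.67463597  0.67545919] 541.9536227873754
unit 0.74 [225.8, 172.9, 161.2, 106.4] 304.7 226.9 [0.637 0.022 0.07 ]
knob_grip 0.83 [310.8, 175.7, 19.4, 21.4] 318.6 189.1 [0.563 0.159 0.07 ]
dial_centre 0.78 [225.6, 172.4, 159.1, 108.7] 304.5 227.1 [0.637 0.022 0.07 ]
zero_mark 0.92 [248.7, 197.8, 34.3, 25.0] 266.7 210.3 [0.539 0.016 0.07 ]
bottle 0.6 [192.5, 213.2, 24.9, 54.1] 2
[... 269 characters left out ...]
.03794537 0.9470033 ] 440.726504054984
unit 0.6 [166.0, 139.6, 152.1, 134.7] 243.7 206.6 [0.584 0.079 0.07 ]
knob_grip 0.89 [193.7, 203.6, 23.6, 23.6] 204.6 216.9 [0.562 0.156 0.07 ]
knob_grip 0.54 [117.4, 174.8, 53.5, 40.2] 142.2 194.6 [0.605 0.283 0.07 ]
dial_centre 0.77 [172.0, 143.5, 145.1, 131.4] 243.4 206.9 [0.584 0.079 0.07 ]
zero_mark 0.83 [259.4, 213.7, 27.6, 35.9] 271.6 232.3 [0.533 0.022 0.07 ]
bottle 0.56 [328.1, 240.3, 29.4, 25.6] 341.1 251.1 [ 0.497 -0.118  0.07 ]
dish 0.64 [345.4, 188.6, 22.4, 27.9] 353.8 202.8 [ 0.596 -0.146  0.07 ]
counter 0.62 [115.8, 173.2, 54.3, 43.3] 142.3 194.3 [0.606 0.283 0.07 ]
stage_top 0.72 [210.7, 145.6, 84.9, 58.2] 250.9 173.0 [0.655 0.066 0.07 ]
```

Run:
```python
from h import *
im=imaging.get_image("top"); save(im,"t1.png",(110,130,260,160),3)
im=imaging.get_image("scene"); save(im,"s1.png",(180,150,230,160),3.4)
```

```text
(no output)
```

View pics/t1.png

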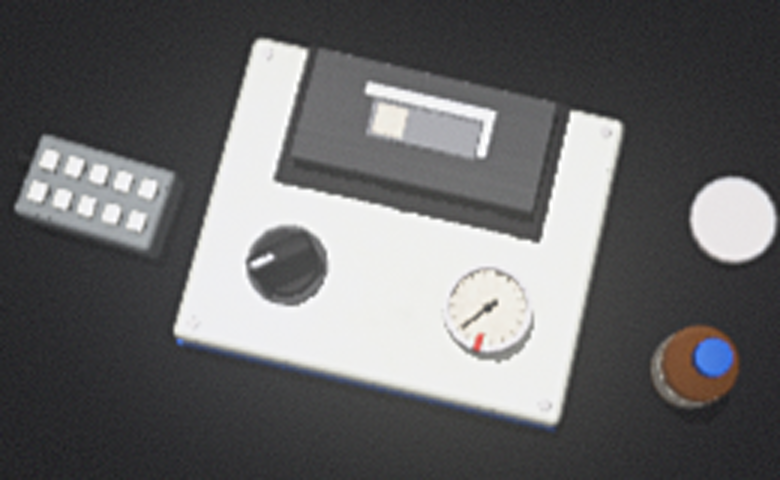

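View pics/s1.png

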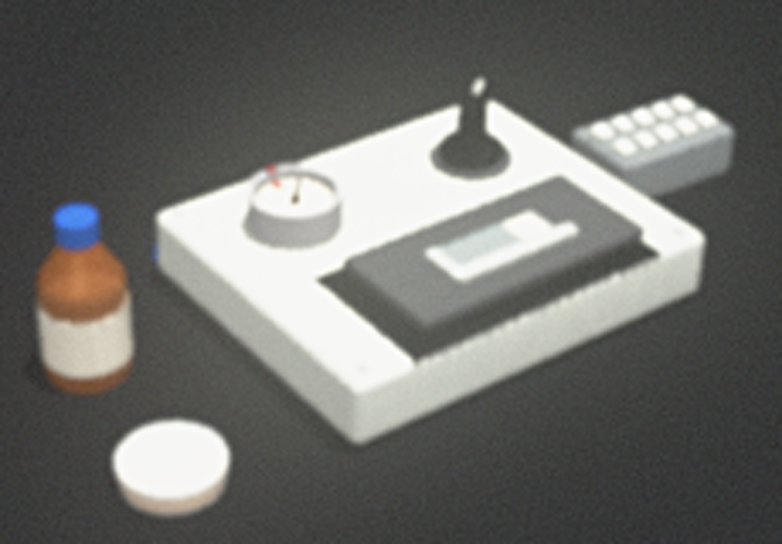

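The top crop shows the unit yawed a little. The knob is at about (205,218) px with its white line to the left, and the dial is at about (272,232) px. The red mark points down and the pointer's thin end points down-left. The scene view agrees with this.

Run:
```python
from h import *
a=imaging.get_image("top")
c=[onz(a,(x/3+110,y/3+130),.05)[:2] for x,y in((258,38),(622,120),(558,425),(176,335))]
c=np.array(c); print(c.round(4)); m=c.mean(0)
L=[np.linalg.norm(c[i]-c[(i+1)%4]) for i in range(4)]; print(L)
d=(c[0]+c[1]-c[2]-c[3]); e=(c[0]+c[3]-c[1]-c[2]); y1=np.arctan2(d[1],d[0]); y2=np.arctan2(-e[0],e[1]); print(m,np.degrees([y1,y2]))
y=(y1+y2)/2; R=np.array([[np.cos(y),-np.sin(y)],[np.sin(y),np.cos(y)]])
k=m+R@[-.045,.07]; dl=m+R@[-.045,-.07]; print("model",k,dl)
b=imaging.get_image("scene")
def tri(ua,ub):
    Ps=[]
    for im in(a,b):
        K,r,t=P(im); Ps.append(K@np.c_[r,t])
    X=cv2.triangulatePoints(Ps[0],Ps[1],np.array(ua,float),np.array(ub,float)).ravel(); return X[:3]/X[3]
# line outer tip of knob bar, dial: hand-picked px
print("white tip",tri((250/3+110,268/3+130),(479/3.4+180,81/3.4+150)))
print("red rim",tri((478/3+110,350/3+130),(271/3.4+180,168/3.4+150)))
print("dial hub",tri((489/3+110,306/3+130),(295/3.4+180,198/3.4+150)))
for n,p in(("disc",[*k,.062]),("dial",[*dl,.076])):
    q=proj(a,p); q2=proj(b,p); print(n,(q-[110,130])*3,(q2-[180,150])*3.4)
# angles
f=lambda x,y,z:onz(a,(x/3+110,y/3+130),z)[:2]
h=f(489,306,.07)
for n,p in(("ptr",f(463,330,.07)),("red",f(478,345,.073))): v=p-dl;w=p-h; print(n,np.degrees(np.arctan2(v[1],v[0])),np.degrees(np.arctan2(w[1],w[0])))
v=f(250,268,.098)-f(272,258,.098); w=f(250,268,.098)-k; print("bar",np.degrees(np.arctan2(v[1],v[0])),np.degrees(np.arctan2(w[1],w[0])),np.linalg.norm(w))
# sharper: bright pixels of line
g=a["color"][205:232,190:222].astype(int).min(2); ys,xs=np.nonzero(g>110); print([(x+190,y+205,g[y,x]) for x,y in zip(xs,ys)][:40])
```

```text
[[ 0.7243  0.184 ]
 [ 0.6699 -0.0737]
 [ 0.4563 -0.0293]
 [ 0.5131  0.2293]]
[np.float64(0.26339294429194027), np.float64(0.2181710782098776), np.float64(0.2647768386089673), np.float64(0.2159591691676479)]
[0.59088664 0.07757227] [-11.92215115 -12.16343079]
model [0.56148194 0.15542061] [0.53227204 0.01850172]
white tip [0.55312615 0.17517514 0.09838608]
red rim [0.50499852 0.02755811 0.0773415 ]
dial hub [0.53428584 0.01968386 0.07131237]
disc [286.75838921 263.27422912] [466.04867109 144.69836754]
dial [489.49828996 306.71329795] [289.8424659  191.25881379]
ptr 131.10797626916147 133.77442549951044
red 164.08577717057287 165.232364472609
bar 116.15751199882298 116.80530010750529 0.020969275188848793
[(np.int64(190), np.int64(205), np.int64(239)), (np.int64(191), np.int64(205), np.int64(238)), (np.int64(192), np.int64(205), np.int64(239)), (np.int64(193), np.int64(205), np.int64(239)), (np.int64(194), np.int64(205), np.int64(238)), (np.int64(195), np.int64(205), np.int64(239)), (np.int64(196), np.int64(205), np.int64(239)), (np.int64(197), np.int64(205), np.int64(242)), (np.int64(1
[... 792 characters left out ...]
int64(215), np.int64(205), np.int64(239)), (np.int64(216), np.int64(205), np.int64(239)), (np.int64(217), np.int64(205), np.int64(239)), (np.int64(218), np.int64(205), np.int64(238)), (np.int64(219), np.int64(205), np.int64(239)), (np.int64(220), np.int64(205), np.int64(239)), (np.int64(221), np.int64(205), np.int64(240)), (np.int64(190), np.int64(206), np.int64(238)), (np.int64(191), np.int64(206), np.int64(238)), (np.int64(192), np.int64(206), np.int64(238)), (np.int64(193), np.int64(206), np.int64(239)), (np.int64(194), np.int64(206), np.int64(238)), (np.int64(195), np.int64(206), np.int64(240)), (np.int64(196), np.int64(206), np.int64(242)), (np.int64(197), np.int64(206), np.int64(245))]
```

move_arm(series=[[1.93,4.32,0,0,0,5.56],[1.93,4.32,0,0,0,5.56],[1.93,4.32,0,0,0,5.56],[1.93,4.32,0,0,0,5.56],[1.93,4.32,0,0,0,5.56],[1.93,4.32,0,0,0,5.56],[1.93,4.32,0,0,0,5.56],[1.93,4.32,0,0,0,5.56]], grip=1)

```text
clock: 2.0
position: [0.3895, -0.232, 0.2459]
ee_rot: [2.623, 1.727, 0.0]
force: [1.5, 0.0, 1.6]
width: 1.0
```

move_arm(series=[[1.93,4.32,0,0,0,5.56],[1.93,4.32,0,0,0,5.56],[1.93,4.32,0,0,0,5.56],[1.93,4.32,0,0,0,5.56],[1.93,4.32,0,0,0,5.56],[1.93,4.32,0,0,0,5.56],[1.93,4.32,0,0,0,5.56],[1.93,4.32,0,0,0,5.56]])

```text
clock: 2.8
position: [0.544, 0.1135, 0.2457]
ee_rot: [1.775, 2.592, 0.0]
force: [1.0, 0.1, 0.7]
width: 1.0
```

move_arm(series=[[1.93,4.32,0,0,0,5.56],[0,0,0,0,0,0],[0,0,0,0,0,0]])

```text
clock: 3.1
position: [0.5626, 0.1564, 0.2451]
ee_rot: [-1.649, -2.673, 0.0]
force: [0.0, -0.5, -1.0]
width: 0.999
```

```bash
cat >> h.py <<'E'
def st():
    s=monitor.observe(); R=cv2.Rodrigues(s["ee_rot"])[0]
    print(round(s["clock"],2),"pos",s["position"].round(4),"yang",np.degrees(np.arctan2(R[1,1],R[0,1])).round(1),"z",R[:,2].round(3),"q",s["joints"].round(2),"F",s["force"].round(1),"T",s["ft_torque"].round(3),"w",round(s["width"]*92,1)); return s,R
E
python3 -c "
from h import *; st()"
```

```text
3.1 pos [0.5626 0.1564 0.2451] yang 26.7 z [-0.001  0.    -1.   ] q [ 0.08  0.45 -0.63  1.64  0.28  1.15 -0.15] F [ 0.  -0.5 -1. ] T [-0.027 -0.134 -0.013] w 91.9
```

move_arm(series=[[0,0,-4,0,0,0],[0,0,-4,0,0,0],[0,0,-4,0,0,0],[0,0,-2,0,0,0],[0,0,-1,0,0,0],[0,0,-1,0,0,0],[0,0,0,0,0,0]], grip=0.5)

```text
clock: 3.8
position: [0.5627, 0.1543, 0.0853]
ee_rot: [1.653, 2.671, -0.001]
force: [-0.0, -0.1, 0.3]
width: 0.504
```

move_arm(series=[[0,0,0,0,0,0],[0,0,0,0,0,0],[0,0,0,0,0,0],[0,0,0,0,0,0],[0,0,0,0,0,0]], grip=0, force=25)

```text
clock: 4.3
position: [0.5636, 0.1555, 0.0861]
ee_rot: [1.651, 2.671, 0.003]
force: [1.6, 1.1, 1.0]
width: 0.151
```

```bash
python3 -c "
from h import *; st()"
```

```text
4.3 pos [0.5636 0.1555 0.0861] yang 26.6 z [ 0.002  0.001 -1.   ] q [ 0.02  0.61 -0.55  1.81  0.42  0.84 -0.27] F [1.6 1.1 1. ] T [ 0.329 -0.73   0.021] w 13.9
```

Gripped at 13.9 mm. I'll turn clockwise 48° first, which is below the minimum to the stop, and check the torque.

move_arm(series=[[0,0,0,0,0,-6],[0,0,0,0,0,-6],[0,0,0,0,0,-6],[0,0,0,0,0,-6],[0,0,0,0,0,-6],[0,0,0,0,0,-6],[0,0,0,0,0,-6],[0,0,0,0,0,-6]])

```text
clock: 5.1
position: [0.5626, 0.1555, 0.086]
ee_rot: [-2.599, -1.764, -0.001]
force: [-2.4, 0.8, 4.6]
width: 0.146
```

```bash
python3 -c "
from h import *; st()"
```

```text
5.1 pos [0.5626 0.1555 0.086 ] yang -21.7 z [ 0.  0. -1.] q [-0.13  0.57 -0.33  1.82  0.25  0.79 -0.97] F [-2.4  0.8  4.6] T [0.071 0.338 0.091] w 13.5
```

move_arm(series=[[0,0,0,0,0,-4],[0,0,0,0,0,-4],[0,0,0,0,0,-4]])

```text
clock: 5.4
position: [0.5624, 0.1557, 0.086]
ee_rot: [-2.768, -1.485, -0.0]
force: [-2.2, 0.2, 4.5]
width: 0.152
```

```bash
python3 -c "
from h import *; st()"
```

```text
5.4 pos [0.5624 0.1557 0.086 ] yang -33.6 z [-0.  0. -1.] q [-0.16  0.56 -0.28  1.83  0.21  0.78 -1.14] F [-2.2  0.2  4.5] T [0.14  0.454 0.134] w 14.0
```

move_arm(series=[[0,0,0,0,0,-4],[0,0,0,0,0,-4],[0,0,0,0,0,-4]])

```text
clock: 5.7
position: [0.5622, 0.1558, 0.086]
ee_rot: [-2.908, -1.188, 0.0]
force: [-3.2, 0.7, 4.8]
width: 0.151
```

```bash
python3 -c "
from h import *; st()"
```

```text
5.7 pos [0.5622 0.1558 0.086 ] yang -45.6 z [-0.001  0.001 -1.   ] q [-0.2   0.56 -0.22  1.83  0.17  0.77 -1.31] F [-3.2  0.7  4.8] T [0.26  0.673 0.043] w 13.9
```

move_arm(series=[[0,0,0,0,0,-4],[0,0,0,0,0,-4],[0,0,0,0,0,-4]])

```text
clock: 6.0
position: [0.562, 0.156, 0.086]
ee_rot: [-3.016, -0.878, 0.001]
force: [-2.6, 1.7, 4.5]
width: 0.149
```

```bash
python3 -c "
from h import *; st()"
```

```text
6.0 pos [0.562 0.156 0.086] yang -57.5 z [-0.001  0.001 -1.   ] q [-0.24  0.55 -0.17  1.83  0.13  0.77 -1.48] F [-2.6  1.7  4.5] T [0.395 0.797 0.109] w 13.7
```

move_arm(series=[[0,0,0,0,0,-4],[0,0,0,0,0,-4],[0,0,0,0,0,-4]])

```text
clock: 6.3
position: [0.5619, 0.1563, 0.086]
ee_rot: [-3.09, -0.558, 0.001]
force: [-4.1, 2.1, 5.8]
width: 0.151
```

```bash
python3 -c "
from h import *; st()"
```

```text
6.3 pos [0.5619 0.1563 0.086 ] yang -69.5 z [-0.001  0.001 -1.   ] q [-0.28  0.55 -0.11  1.84  0.08  0.76 -1.65] F [-4.1  2.1  5.8] T [0.578 0.849 0.079] w 13.9
```

move_arm(series=[[0,0,0,0,0,-4],[0,0,0,0,0,-4],[0,0,0,0,0,-4]])

```text
clock: 6.6
position: [0.5618, 0.1566, 0.086]
ee_rot: [-3.132, -0.232, 0.001]
force: [-3.9, 2.7, 5.1]
width: 0.153
```

```bash
python3 -c "
from h import *; st()"
```

```text
6.6 pos [0.5618 0.1566 0.086 ] yang -81.5 z [-0.001  0.001 -1.   ] q [-0.32  0.54 -0.06  1.84  0.04  0.76 -1.82] F [-3.9  2.7  5.1] T [0.757 0.927 0.039] w 14.1
```

move_arm(series=[[0,0,0,0,0,-4],[0,0,0,0,0,-4],[0,0,0,0,0,-4]])

```text
clock: 6.9
position: [0.5618, 0.1568, 0.086]
ee_rot: [-3.139, 0.096, 0.002]
force: [-3.5, 4.3, 6.1]
width: 0.149
```

```bash
python3 -c "
from h import *; st()"
```

```text
6.9 pos [0.5618 0.1568 0.086 ] yang -93.5 z [-0.001  0.002 -1.   ] q [-0.36  0.54  0.    1.84 -0.    0.75 -1.99] F [-3.5  4.3  6.1] T [0.863 0.878 0.095] w 13.7
```

move_arm(series=[[0,0,0,0,0,-4],[0,0,0,0,0,-4],[0,0,0,0,0,-4]])

```text
clock: 7.2
position: [0.5619, 0.1571, 0.086]
ee_rot: [-3.111, 0.423, 0.002]
force: [-2.9, 4.3, 6.4]
width: 0.153
```

```bash
python3 -c "
from h import *; st()"
```

```text
7.2 pos [0.5619 0.1571 0.086 ] yang -105.5 z [-0.001  0.002 -1.   ] q [-0.4   0.54  0.06  1.85 -0.05  0.75 -2.16] F [-2.9  4.3  6.4] T [1.017 0.777 0.079] w 14.1
```

move_arm(series=[[0,0,0,0,0,-4],[0,0,0,0,0,-4],[0,0,0,0,0,0]])

```text
clock: 7.5
position: [0.5619, 0.1572, 0.086]
ee_rot: [-3.074, 0.639, 0.002]
force: [-3.2, 3.7, 4.9]
width: 0.152
```

```bash
python3 -c "
from h import *; st()"
```

```text
7.5 pos [0.5619 0.1572 0.086 ] yang -113.5 z [-0.001  0.002 -1.   ] q [-0.43  0.54  0.1   1.85 -0.08  0.75 -2.27] F [-3.2  3.7  4.9] T [ 1.027  0.756 -0.058] w 14.0
```

move_arm(series=[[0,0,0,0,0,-4],[0,0,0,0,0,-4]])

```text
clock: 7.7
position: [0.5622, 0.1572, 0.086]
ee_rot: [-3.022, 0.85, 0.001]
force: [-1.6, 3.8, 2.9]
width: 0.163
```

```bash
python3 -c "
from h import *; st()"
```

```text
7.7 pos [0.5622 0.1572 0.086 ] yang -121.4 z [-0.     0.002 -1.   ] q [-0.46  0.54  0.13  1.85 -0.1   0.75 -2.39] F [-1.6  3.8  2.9] T [0.822 0.276 0.638] w 15.0
```

move_arm(series=[[0,0,0,0,0,-4],[0,0,0,0,0,-4]])

```text
clock: 7.9
position: [0.5627, 0.1569, 0.086]
ee_rot: [-2.956, 1.059, 0.0]
force: [-1.7, 2.9, 2.4]
width: 0.184
```

```bash
python3 -c "
from h import *; st()"
```

```text
7.9 pos [0.5627 0.1569 0.086 ] yang -129.4 z [ 0.     0.002 -1.   ] q [-0.48  0.55  0.17  1.85 -0.13  0.75 -2.5 ] F [-1.7  2.9  2.4] T [0.988 0.57  0.832] w 16.9
```

Torque jumped to 0.6–0.8 N·m and the jaws were forced open from 14 to 16.9 mm, so this is the stop, at about −119° tool yaw. I'll back off the overtravel and then release.

move_arm(series=[[0,0,0,0,0,4],[0,0,0,0,0,3],[0,0,0,0,0,0]])

```text
clock: 8.2
position: [0.563, 0.1567, 0.086]
ee_rot: [-3.016, 0.873, -0.001]
force: [0.7, 4.6, 2.5]
width: 0.162
```

```bash
python3 -c "
from h import *; st()"
```

```text
8.2 pos [0.563  0.1567 0.086 ] yang -122.3 z [ 0.001  0.002 -1.   ] q [-0.46  0.54  0.14  1.85 -0.11  0.75 -2.4 ] F [0.7 4.6 2.5] T [ 1.037 -0.164  0.31 ] w 14.9
```

move_arm(series=[[0,0,0,0,0,0],[0,0,0,0,0,0],[0,0,0,0,0,0]], grip=0.5)

```text
clock: 8.5
position: [0.5624, 0.1543, 0.0853]
ee_rot: [3.015, -0.88, -0.001]
force: [0.3, 0.2, -0.5]
width: 0.377
```

move_arm(series=[[0,0,3,0,0,0],[0,1,4,0,0,8],[0,2,4,0,0,8],[0,3,3,0,0,8],[0,4,0,0,0,8],[0,4,0,0,0,8],[0,4,0,0,0,8],[0,0,0,0,0,8]])

```text
clock: 9.3
position: [0.5602, 0.342, 0.2249]
ee_rot: [-3.068, -0.66, 0.002]
force: [0.2, -1.0, 0.4]
width: 0.5
```

Run:
```python
from h import *
st()
a=imaging.get_image("top");b=imaging.get_image("scene")
A=cv2.resize(a["color"][185:265,185:305,::-1],None,fx=6,fy=6,interpolation=cv2.INTER_CUBIC)
B=cv2.resize(b["color"][155:235,235:355,::-1],None,fx=6,fy=6,interpolation=cv2.INTER_CUBIC)
cv2.imwrite("pics/c2.png",cv2.resize(np.vstack([A,B]),None,fx=.62,fy=.62))
```

```text
9.3 pos [0.5602 0.342  0.2249] yang -65.7 z [-0.002  0.003 -1.   ] q [-0.56  0.51 -0.1   1.51  0.05  1.13 -1.82] F [ 0.2 -1.   0.4] T [-0.013  0.048  0.062] w 46.0
```

View pics/c2.png

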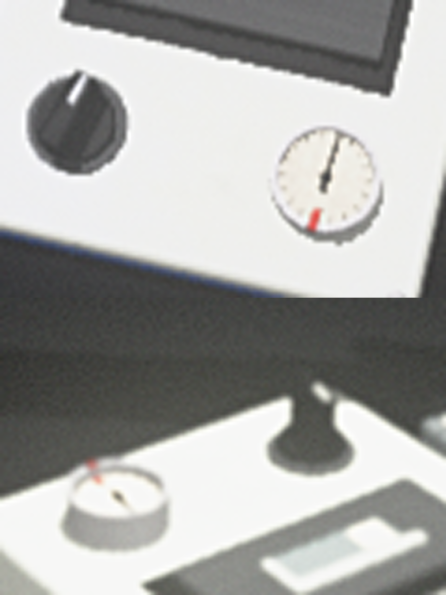

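The top crop shows the knob line now pointing up. The pointer is at about −15°, with its tip at (337,135) in the crop, and the red mark is at about 165° at (315,219). The bezel therefore needs roughly 180°, done as two 90° turns so the fingers stay away from the stage.

move_arm(series=[[-0.2,-2.5,0,0,0,7.6],[-0.2,-2.5,0,0,0,7.6],[-0.2,-2.5,0,0,0,7.6],[-0.2,-2.5,0,0,0,7.6],[-0.2,-2.5,0,0,0,7.6],[-0.2,-2.5,0,0,0,7.6],[-0.2,-2.5,0,0,0,7.6],[-0.2,-2.5,0,0,0,7.6]], grip=0.8)

```text
clock: 10.2
position: [0.5464, 0.132, 0.2254]
ee_rot: [2.33, 2.106, -0.002]
force: [-0.1, -0.6, -0.4]
width: 0.801
```

move_arm(series=[[-0.2,-2.5,0,0,0,7.6],[-0.2,-2.5,0,0,0,7.6],[-0.2,-2.5,0,0,0,7.6],[-0.2,-2.5,0,0,0,7.6],[-0.2,-2.3,0,0,0,7.6],[0,0,0,0,0,0],[0,0,0,0,0,0]])

```text
clock: 10.9
position: [0.5363, 0.0103, 0.2254]
ee_rot: [-1.526, -2.746, 0.001]
force: [0.5, 0.6, 0.1]
width: 0.8
```

```bash
python3 -c "
from h import *; st()"
```

```text
10.9 pos [0.5363 0.0103 0.2254] yang 31.9 z [-0.    -0.001 -1.   ] q [ 0.2   0.35 -0.42  1.79  0.16  1.04  0.28] F [0.5 0.6 0.1] T [ 0.07  -0.124 -0.053] w 73.6
```

move_arm(series=[[-0.3,0.9,-3,0,0,0],[0,0,-4,0,0,0],[0,0,-3,0,0,0],[0,0,-2,0,0,0],[0,0,-1.5,0,0,0],[0,0,-1,0,0,0],[0,0,-0.6,0,0,0],[0,0,0,0,0,0]], grip=0.8)

```text
clock: 11.7
position: [0.5335, 0.0214, 0.0742]
ee_rot: [-1.515, -2.751, 0.001]
force: [-0.2, 0.6, 0.4]
width: 0.802
```

move_arm(series=[[0,0,0,0,0,0],[0,0,0,0,0,0],[0,0,0,0,0,0],[0,0,0,0,0,0]], grip=0.5, force=20)

```text
clock: 12.1
position: [0.5332, 0.0205, 0.0751]
ee_rot: [-1.515, -2.752, 0.002]
force: [-3.8, -1.7, 6.7]
width: 0.647
```

```bash
python3 -c "
from h import *; st()"
```

```text
12.1 pos [0.5332 0.0205 0.0751] yang 32.3 z [-0.001 -0.001 -1.   ] q [ 0.13  0.53 -0.37  1.95  0.28  0.71  0.16] F [-3.8 -1.7  6.7] T [-0.524  0.917 -0.013] w 59.5
```

move_arm(series=[[0,0,0,0,0,7.5],[0,0,0,0,0,7.5],[0,0,0,0,0,7.5],[0,0,0,0,0,7.5],[0,0,0,0,0,7.5],[0,0,0,0,0,7.5]])

```text
clock: 12.7
position: [0.533, 0.0202, 0.0751]
ee_rot: [-0.339, -3.122, 0.003]
force: [-5.8, -2.3, 7.5]
width: 0.646
```

move_arm(series=[[0,0,0,0,0,7.5],[0,0,0,0,0,7.5],[0,0,0,0,0,7.5],[0,0,0,0,0,7.5],[0,0,0,0,0,7.5],[0,0,0,0,0,7.5],[0,0,0,0,0,0]])

```text
clock: 13.4
position: [0.533, 0.0198, 0.0751]
ee_rot: [0.88, -3.014, 0.003]
force: [-6.1, -4.0, 8.9]
width: 0.647
```

move_arm(series=[[0,0,0,0,0,0],[0,0,0,0,0,0],[0,0,2,0,0,0],[0,0,2,0,0,0],[0,0,0,0,0,0]], grip=0.8)

```text
clock: 13.9
position: [0.5354, 0.0219, 0.1169]
ee_rot: [-0.874, 3.013, -0.001]
force: [0.9, 0.1, 0.0]
width: 0.799
```

```bash
python3 -c "
from h import *; st()"
```

```text
13.9 pos [0.5354 0.0219 0.1169] yang 122.4 z [ 0.004  0.001 -1.   ] q [ 0.44  0.58 -0.82  1.89  0.53  0.9   1.5 ] F [0.9 0.1 0. ] T [ 0.195 -0.15   0.002] w 73.5
```

move_arm(series=[[-0.2,-0.2,0,0,0,-7.5],[0,0,0,0,0,-7.5],[0,0,0,0,0,-7.5],[0,0,0,0,0,-7.5],[0,0,0,0,0,-7.5],[0,0,0,0,0,-7.5]])

```text
clock: 14.5
position: [0.5317, 0.0191, 0.1141]
ee_rot: [0.354, 3.121, 0.0]
force: [-0.5, -0.0, 0.6]
width: 0.8
```

move_arm(series=[[0,0,0,0,0,-7.5],[0,0,0,0,0,-7.5],[0,0,0,0,0,-7.5],[0,0,0,0,0,-7.5],[0,0,0,0,0,-7.5],[0,0,0,0,0,-7.5],[0,0,0,0,0,0]])

```text
clock: 15.2
position: [0.5317, 0.0193, 0.1142]
ee_rot: [1.517, 2.751, -0.0]
force: [-0.5, -0.6, 0.3]
width: 0.797
```

```bash
python3 -c "
from h import *; st()"
```

```text
15.2 pos [0.5317 0.0193 0.1142] yang 32.3 z [ 0. -0. -1.] q [ 0.17  0.48 -0.42  1.92  0.26  0.8   0.18] F [-0.5 -0.6  0.3] T [-0.007 -0.148  0.074] w 73.3
```

move_arm(series=[[0.1,0,-2,0,0,0],[0,0,-1.5,0,0,0],[0,0,-0.5,0,0,0],[0,0,0,0,0,0]])

```text
clock: 15.6
position: [0.5322, 0.0191, 0.0738]
ee_rot: [-1.511, -2.753, 0.001]
force: [0.3, 0.7, 0.4]
width: 0.798
```

move_arm(series=[[0,0,0,0,0,0],[0,0,0,0,0,0],[0,0,0,0,0,0],[0,0,0,0,0,0]], grip=0.5)

```text
clock: 16.0
position: [0.5337, 0.0195, 0.0753]
ee_rot: [1.513, 2.751, 0.002]
force: [2.5, 1.6, 1.4]
width: 0.648
```

move_arm(series=[[0,0,0,0,0,7.5],[0,0,0,0,0,7.5],[0,0,0,0,0,7.5],[0,0,0,0,0,7.5],[0,0,0,0,0,7.5],[0,0,0,0,0,7.5]])

```text
clock: 16.6
position: [0.5339, 0.0198, 0.0753]
ee_rot: [0.337, 3.121, 0.002]
force: [3.2, 3.2, -0.8]
width: 0.65
```

move_arm(series=[[0,0,0,0,0,7.5],[0,0,0,0,0,7.5],[0,0,0,0,0,7.5],[0,0,0,0,0,7.5],[0,0,0,0,0,7.5],[0,0,0,0,0,7.5],[0,0,0,0,0,0]])

```text
clock: 17.3
position: [0.5338, 0.0202, 0.0753]
ee_rot: [-0.882, 3.012, 0.002]
force: [3.1, 3.9, 2.5]
width: 0.648
```

move_arm(series=[[0,0,0,0,0,0],[0,0,0,0,0,0],[0,0,2,0,0,0],[0,0,3,0,0,0],[0,0,3,0,0,0],[-1,3,2,0,0,-4],[-1,3,0,0,0,-4],[-1,4,0,0,0,-4]], grip=0.8)

```text
clock: 18.1
position: [0.5025, 0.1179, 0.1749]
ee_rot: [-0.543, 3.094, -0.003]
force: [0.7, 0.1, 0.1]
width: 0.8
```

move_arm(series=[[0,4,0,0,0,-4],[0,4,0,0,0,-4],[0,4,0,0,0,-4],[0,4,0,0,0,-4],[0,4,0,0,0,-4],[0,0,0,0,0,0],[0,0,0,0,0,0]])

```text
clock: 18.8
position: [0.5019, 0.3196, 0.1741]
ee_rot: [0.013, -3.141, 0.002]
force: [0.1, -0.1, 0.3]
width: 0.8
```

Run:
```python
from h import *
st()
a=imaging.get_image("top");b=imaging.get_image("scene")
q=proj(a,[.533,.019,.07]).round().astype(int); print(q)
A=cv2.resize(a["color"][q[1]-30:q[1]+30,q[0]-30:q[0]+30,::-1],None,fx=9,fy=9,interpolation=cv2.INTER_CUBIC)
cv2.imwrite("pics/c3.png",A); save(a,"t3.png")
```

```text
18.8 pos [0.5019 0.3196 0.1741] yang 90.5 z [-0.001 -0.001 -1.   ] q [-0.16  0.56 -0.74  1.69  0.43  1.05  0.55] F [ 0.1 -0.1  0.3] T [ 0.047 -0.148 -0.03 ] w 73.6
[273 232]
```

View pics/c3.png

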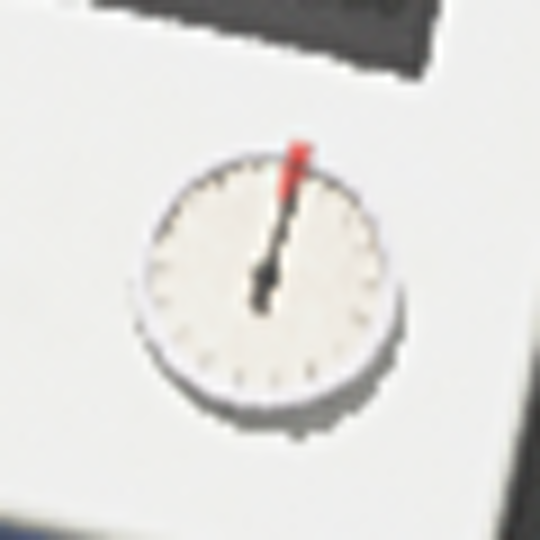

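The red mark now lies at the pointer's tip, around crop (292,195). I'll check the remaining angle numerically.

Run:
```python
from h import *
for n in("top","scene"):
    a=imaging.get_image(n); c=a["color"].astype(float)
    q=proj(a,[.533,.019,.07]); print(n,q)
    yy,xx=np.mgrid[:420,:560]
    near=np.hypot(xx-q[0],yy-q[1])<17
    red=np.clip(c[...,0]-np.maximum(c[...,1],c[...,2])-40,0,None)*near
    for lbl,z in(("face",.070),("rim",.076)):
        P_=np.array([[*onz(a,(x,y),z)[:2],red[y,x]] for y,x in zip(*np.nonzero(red))])
        v=P_[:,:2]-[.533,.019]; r=np.hypot(*v.T); m=(r<.0255) if lbl=="face" else (r>.0255)
        if m.any():
            w=P_[m,2]; u=(v[m]*w[:,None]).sum(0)/w.sum(); print(lbl,m.sum(),np.degrees(np.arctan2(u[1],u[0])),np.hypot(*u))
    dk=np.clip(150-c.max(2),0,None)*(red==0)
    P_=np.array([[*onz(a,(x,y),.070)[:2],dk[y,x]] for y,x in zip(*np.nonzero(dk*near))])
    v=P_[:,:2]-[.533,.019]; m=np.hypot(*v.T)<.019; X=v[m];w=P_[m,2]
    mu=(X*w[:,None]).sum(0)/w.sum(); C=((X-mu)*w[:,None]).T@(X-mu); e=np.linalg.eigh(C)[1][:,1]; e*=np.sign(e[0]); print("ptr",m.sum(),mu,np.degrees(np.arctan2(e[1],e[0])),"offset from axis",mu[0]*e[1]-mu[1]*e[0])
    if n=="top": 
        w=np.clip(c[205:232,190:222].min(2)-90,0,None)
```

```text
top [272.85033804 232.27179848]
face 8 -8.288054789602969 0.02231090956869456
rim 6 -10.572220489374695 0.0274393172084004
ptr 21 [0.00179113 0.00061859] -17.473678510784552 offset from axis -0.0011278616012987937
scene [265.69142074 208.71211953]
face 1 6.453016581279432 0.02169257072758639
rim 1 -9.055711306339033 0.028336287229885626
ptr 1 [-0.00146995  0.0024797 ] 0.0 offset from axis -0.0
```

Run:
```python
from h import *
ims=[imaging.get_image("top") for _ in range(10)]
c=np.mean([i["color"] for i in ims],0); np.save("avg.npy",c)
cr=c[214:246,256:288]
cv2.imwrite("pics/c4.png",cv2.resize(cr[:,:,::-1].astype(np.uint8),None,fx=18,fy=18,interpolation=cv2.INTER_LANCZOS4))
# per-row centroids of darkness and redness
for y in range(214,240):
    r=c[y,262:285]; x=np.arange(262,285)
    red=np.clip(r[:,0]-(r[:,1]+r[:,2])/2-25,0,None)
    row=r[:,0]; dk=np.clip(170-row,0,None)*(np.abs(x-273)<6)
    print(y, "red",round((x*red).sum()/red.sum(),2) if red.sum()>30 else "-", int(red.sum()),"dark(R)",round((x*dk).sum()/dk.sum(),2) if dk.sum()>15 else "-",int(dk.sum()))
```

```text
214 red - 0 dark(R) - 0
215 red - 0 dark(R) - 0
216 red - 0 dark(R) - 0
217 red - 1 dark(R) - 0
218 red 275.75 171 dark(R) - 0
219 red 275.69 196 dark(R) - 0
220 red 275.0 135 dark(R) - 14
221 red 274.97 198 dark(R) - 5
222 red 274.51 140 dark(R) - 5
223 red 274.19 91 dark(R) 275.0 39
224 red - 14 dark(R) 275.0 54
225 red - 0 dark(R) 274.58 60
226 red - 0 dark(R) 274.0 31
227 red - 0 dark(R) 274.0 47
228 red - 0 dark(R) 273.69 46
229 red - 0 dark(R) 273.0 28
230 red - 0 dark(R) 273.0 44
231 red - 0 dark(R) 272.55 114
232 red - 0 dark(R) 272.19 207
233 red - 0 dark(R) 272.11 181
234 red - 0 dark(R) 271.61 110
235 red - 0 dark(R) 271.43 103
236 red - 0 dark(R) 271.63 35
237 red - 0 dark(R) - 0
238 red - 0 dark(R) - 0
239 red - 0 dark(R) - 0
```

View pics/c4.png

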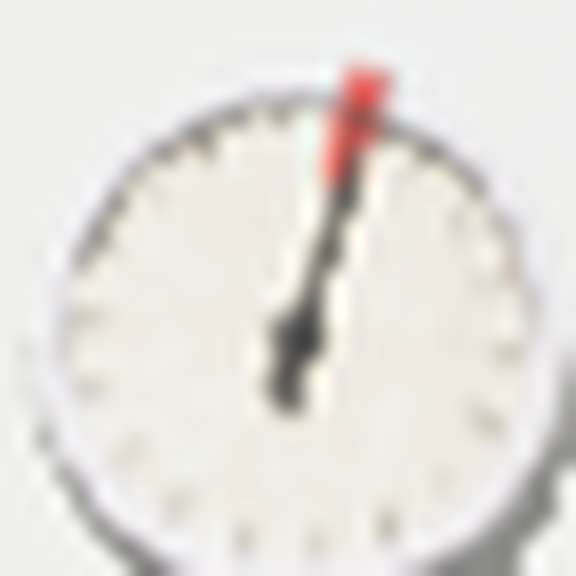

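The red mark is about 3° (1.2 mm) from the pointer, well within 3 mm. The arm is clear. I'll check the bystanders quickly and hand in.

Run:
```python
from h import *
im=imaging.get_image("top")
for th in("bottle","dish","counter"):
    print(th,[o["rect"] for o in outline_of("top",th)[:1]])
im=imaging.get_image("scene")
for th in("bottle","dish","counter"):
    print(th,[o["rect"] for o in outline_of("scene",th)[:1]])
st(); print(workorder.sign_off())
```

```text
bottle [[328.8, 238.5, 28.0, 29.0]]
dish [[341.5, 187.3, 25.4, 31.9]]
counter [[114.4, 171.4, 57.3, 42.4]]
bottle [[189.7, 210.6, 27.1, 56.0]]
dish [[214.3, 273.0, 36.6, 28.1]]
counter [[347.7, 179.3, 46.9, 29.2]]
19.9 pos [0.5027 0.3191 0.1745] yang 90.4 z [-0.  0. -1.] q [-0.16  0.56 -0.74  1.69  0.43  1.05  0.55] F [-0.1 -0.   0.1] T [ 0.147 -0.126  0.013] w 73.7
the job is handed in; nothing more can be done
None
```

The stage is zeroed and the job is handed in at about 20 s of the 61 s allowed; no verdict was reported.

- **Drive:** I turned the knob clockwise about 146° until it met the stop. Torque rose from roughly 0.1 to 0.6–0.8 N·m and the jaws were forced open from 14 to 17 mm. I then took out most of the overtravel and released. The pointer moved about 150° between pictures, which agrees with the knob within the measuring error. The stage height itself was not measured directly.
- **Dial:** I turned the bezel 180° counter-clockwise in two 90° grips. The averaged top picture puts the red mark about 3–4° (1.2–1.6 mm) from the pointer's tip, inside the 3 mm limit, so I did not trim it. An earlier, cruder estimate that assumed a slightly wrong dial axis gave about 9°. The scene camera was too coarse to confirm either figure.
- **Bystanders and arm:** the outlines of the bottle, dish and counter matched their starting positions within network noise of a few pixels. The arm ended clear with no contact force.

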